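# Refit the taper plug of a plug valve

### The arm

A 7-joint arm with a two-finger parallel gripper is mounted at the origin on the work surface. World frame = base frame: x ahead of the robot, y to its left, z up, the work surface at z = 0. Lengths are in mm, angles in rad, forces in N, time in s.
With the tool pointing down it reaches from about 400 to 900 mm from the base axis. Payload 5.5 kg.
Tool frame: the origin (TCP) lies at the very end of the fingers, on their centre line; the grasp point (between the pads) lies 19 mm behind it (env.hold_point_z is the distance from the TCP to the grasp point, in mm); z points along the fingers, y is the line along which they close (so a half turn about z gives the same grasp; the last joint's range is limited). The gripper opens to 92 mm and grips with 3 to 60 N. Pads are 19 mm wide; open, the fingers measure 130 mm over their backs; the gripper's body (75 mm by 190 mm) begins 47 mm behind the grasp point.
Start: joints at [-0.863, 0.501, -0.427, 1.55, 0.221, 1.138, -0.21], TCP at [279.644, 586.77, 226.729] pointing down, gripper open.
Joint ranges: [-2.88, 2.88], [-0.31, 2.03], [-1.54, 1.56], [0.2, 2.42], [-1.41, 4.55], [0.19, 2.02], [-2.57, 2.57]. Speed limits (rad/s): [2.57, 2.57, 3.14, 3.14, 3.14, 3.14, 3.14].

### API

Orientations are given as a unit quaternion [w, x, y, z].
In Python, from station import env, vision, workorder gives the robot as it stands. The module is installed in compiled form; this text tells all that it offers.
- The arm moves only by the tool apply_moves, never from a script. Its argument "moves" is a list of rows, each an object of numbers: "tx", "ty", "tz": the shift along the tool's x, y, z in cm; "spin": the turn about the tool's z in rad; "grip": the opening, from 0 (shut) to 1 (fully open). A call has 1 to 20 rows; each row shifts and turns the commanded pose from where the row before left it, along the tool's axes as they then stand; what a row does not reach is not made up. A row lasts 1/10 s, in which the tool goes at most 50 mm and 8.59 degrees, less where a joint would pass 70% of its speed; a pose out of reach is approached as far as the arm can. A call is refused whole if a number of a shift passes 5 or a number of a turn 0.15, either way. A call with a gripper value outside its range is refused whole. The fingers move at their own pace and stop on an object; "squeeze" is the grip in N (left out, the last holds). Time passes only in rows, so rows that do not move let the fingers close. It gives the time, the measured TCP pose, the force, the opening and the grip force at its end, in the units of the state.
- env.observe(): the state, without advancing time (a new reading comes with each control period).
- vision.get_image(name): name is "scene" or "side" or "wrist"; returns a dict with "color" (480x640x3 uint8, red, green, blue), "range_z" (480x640 float32, mm along the optical axis (not along the pixel's ray), 0 where there is no reading), "fx", "fy", "cx", "cy" (pixels), "rvec" (rotation vector, rad) and "tvec" (3), from world to camera coordinates, as OpenCV has them. Camera axes: x right, y down, z forward; pixel columns grow to the right and rows downward; lengths in mm; the calibration is good to about 2 mm. A picture is of the moment at which its call begins.
- workorder.hand_in(): hands the job in; it is judged then, once.
The state is a dict: "time": time; "joint_pos": joint angles; "joint_vel": joint speeds; "tau": joint torques, N m; "tool_pos": TCP position; "tcp_rot": TCP orientation; "wrist_force": force on the tool from outside, world axes, zero at the start; "wrist_torque": the same for the moment, N m; "gripper_width": opening from 0.0 (shut) to 1.0 (fully open); "finger_force": force on a finger pad.
Only numpy, scipy, OpenCV 4.12 (cv2) and the standard library are available. Lean on these libraries where they do the work, as an engineer would, in place of code of your own. Each camera call takes 0.05 s, during which the arm holds its last target. There are 200 camera calls.

### The job

Three brass valve plugs stand in the wooden block: put the two with broken wings into the open steel drawer, and fit the sound one to the valve body that is clamped in the tilting vice. Start it in the tapered bore with its wing in line with the pipe (open), then press it in while turning it a quarter turn, until it is home, with its collar close down on the body, grips by itself when let go, and its wing stands square across the pipe (closed). Leave the tin, the spanner and the pipe nipple where they are.

Things in the scene. Friction and masses are not known exactly. Their poses are not given: they have to be found in the camera images.
- plug_sound: sound brass valve plug, 97 mm long, 0.42 kg; in the block, wing up. Origin on its axis at the collar's underside; z along the axis to the wing, x along the wing. Taper below: 53 mm long, radius 16 mm at the collar, 11.6 at the tip. Collar radius 22, z 0 to 6. Flat wing 12 mm thick (y): neck 27 mm wide (x) at z 6 to 16, above it two arms, 66 mm over the tips, to z 44
- plug_half: a broken plug, made as the sound one but one arm of its wing (the -x one) is snapped off; same frame
- plug_stub: broken plug: as the sound one but both arms and the top of its wing are snapped off, leaving a stub 27 mm wide and 12 mm thick, z 6 to 34 mm; same frame
- rack: wooden block 285 x 64 x 66 mm, fixed, origin under its centre, long along x. Three round holes 37 mm wide and 60 mm deep in its top, at x = -95, 0 and 95 mm; any plug may stand in any of them
- drawer: open grey steel drawer on the bench, fixed, for scrap: 240 (x) x 180 (y) x 60 mm high, walls and floor 4 mm, tab handle on its -x end; origin under its centre
- valve: brass valve body fixed in the vice. Origin at the centre of its tapered bore's mouth, z out along the bore, 30 degrees off vertical towards the vice's handle; y along the pipe, x square to it. Mouth radius 15.4 mm, rim 25; bore 60 mm deep, taper as the plug's, slightly springy slippery sleeve. Pipe ends 46 mm wide reach 64 mm to each side, axis 38 mm below the mouth
- vice: green tilting vice, fixed, origin under its base (190 x 120 mm). Jaws 100 mm wide, clamping the valve body; their tops lie 28 mm below the mouth, measured along the bore. Highest point of vice and valve about 160 mm above the bench
- grease_tin: bystander: upright tin 66 mm wide, 75 mm high; origin under its centre
- spanner: bystander: spanner 190 mm long lying on the bench; origin under its middle
- nipple: bystander: brass pipe nipple, 40 mm wide, 38 mm high, standing on its hexagon; origin under its centre
- valve_mouth (a point): the same point and axes as valve; how a plug behaves here: dropped in, it stops with its collar 5 to 6.5 mm above the mouth. Turned a quarter turn under a steady press of 10 to 15 N along the bore it sinks to 0 to 2 mm (home) and stays; pressed without turning it takes three to four times the force. Turning takes 0.3 to 0.6 N m, either direction serves
There are look-alikes about, which are no part of the job. What is shaped like the plug_stub but black is not meant.

How it is judged (in metres and radians):
On the way, in this order (a step that is already met when the one before it is completed fails the run):
1. the sound plug is started in the bore with its wing in line with the pipe (within 17 degrees) (distance between plug_sound and valve below 0.0095 m and angle between the z axis of plug_sound and the z axis of valve, either way round below 0.15 rad and angle between the x axis of plug_sound and the y axis of valve, either way round below 0.3 rad), for 0.1 s.
2. it is turned in the bore: half-way round (30 to 60 degrees) it sits in the taper (distance between plug_sound and valve below 0.007 m and angle between the x axis of plug_sound and the x axis of valve, either way round between 0.52 and 1.05 rad), for 0.04 s.
3. it is home (collar within 2.2 mm of the mouth) with its wing square across the pipe (within 10 degrees) (z of plug_sound in the frame of valve below 0.0022 m and distance between plug_sound and valve below 0.006 m and angle between the x axis of plug_sound and the x axis of valve, either way round below 0.175 rad), for 0.2 s.
At the end, for the whole second after the job is handed in: the sound plug sits in the bore unheld: collar at most 2.2 mm above the mouth, axis within 4 degrees of the bore's, wing within 10 degrees of square across the pipe; both broken plugs lie at rest in the drawer; no bystander was shifted by more than 30 mm (all of step 3 and angle between the z axis of plug_sound and the z axis of valve, either way round below 0.07 rad and x of plug_half in the frame of drawer between -0.12 and 0.12 m and y of plug_half in the frame of drawer between -0.09 and 0.09 m and height (world z) of each of plug_half, plug_stub below 0.085 m and x of plug_stub in the frame of drawer between -0.12 and 0.12 m and y of plug_stub in the frame of drawer between -0.09 and 0.09 m and linear speed of plug_sound below 0.02 m/s and linear speed of each of plug_half, plug_stub below 0.05 m/s); the robot touches nothing.
It fails at once if the tin, the spanner or the nipple is shifted by more than 30 mm (distance of any of grease_tin, spanner, nipple from where it was at the start of the episode above 0.03 m).
It fails at once if the sound plug is rammed home (collar within 1.5 mm of the mouth) without being turned, wing still in line with the pipe (z of plug_sound in the frame of valve below 0.0015 m and distance between plug_sound and valve below 0.0095 m and angle between the x axis of plug_sound and the y axis of valve, either way round below 0.3 rad).
It also fails if it takes over 72 s, if anything falls off the work surface, if the arm or the gripper's body presses on something with over 40 N, if the wrist force passes 120 N, or if a joint passes its speed limit or range.

## Working session

There is one attempt and no reset: what is moved stays moved. The work goes in short steps, Python scripts to look and compute and a tool call to move; the robot and the scene stay as the last step left them, time stands still between calls to the robot, and variables do not carry over. Pictures are saved under pics/ and viewed, at most 10 in all, crops included, and the job is handed in when it is done.

Besides the shell and the picture viewer there is one more tool, called after "Request:" by a JSON object that holds its "op" and its "data", one argument or row to a line. apply_moves: Moves the arm, as the interface text tells. Its arguments: {"type":"object","properties":{"moves":{"type":"array"},"squeeze":{"type":"number"}},"required":["moves"]}

```bash
mkdir -p pics
cat > h.py <<'E'
import numpy as np, cv2
from scipy.spatial.transform import Rotation as Ro
from station import env, vision, workorder
def shot(name,fn=None):
    im=vision.get_image(name)
    np.savez('pics/%s.npz'%(fn or name),**im)
    if fn: cv2.imwrite('pics/%s.png'%fn,im['color'][:,:,::-1])
    return im
def load(fn): return dict(np.load('pics/%s.npz'%fn))
def cloud(im):
    d=im['range_z']; v,u=np.mgrid[:480,:640]
    P=np.stack([(u-im['cx'])/im['fx']*d,(v-im['cy'])/im['fy']*d,d],-1)
    R=cv2.Rodrigues(im['rvec'])[0]
    W=(P-im['tvec'].reshape(3))@R
    W[d==0]=np.nan
    return W
E
python3 - <<'E'
from h import *
a=shot('scene','scene0'); b=shot('side','side0')
for n in (a,b):
    R=cv2.Rodrigues(n['rvec'])[0]; print(-R.T@n['tvec'].reshape(3), R[2], n['fx'])
s=env.observe(); print(s)
cv2.imwrite('pics/both.png',np.vstack([cv2.resize(x['color'][:,:,::-1],None,fx=.625,fy=.625) for x in(a,b)]))
E
```

```text
[1155.80523223 -472.05052192  698.95958564] [-0.6248149   0.49996434 -0.59970159] 527.3155185611173
[446.60428883 560.72646778 830.49696773] [ 0.11945887 -0.6039504  -0.78801872] 527.713607011624
{'time': 0.1, 'joint_pos': array([-0.86277134,  0.50177451, -0.42678404,  1.55134235,  0.22077605,
        1.13829647, -0.21029252]), 'joint_vel': array([-0.00219369, -0.00190023,  0.00033301, -0.00141519, -0.00157831,
        0.00133428,  0.00091728]), 'tau': array([-1.11550803e-02, -5.67867315e+01, -5.83813190e+00, -2.79912633e+01,
       -6.89035398e-02,  2.39589839e-02,  1.57543508e-05]), 'tool_pos': array([279.46261004, 586.15419489, 225.76847749]), 'tcp_rot': array([-2.33599288e-04,  2.20571266e-01,  9.75370457e-01, -8.56341241e-04]), 'wrist_force': array([-0.00410178, -0.75568926, -0.19178484]), 'wrist_torque': array([-0.05031087,  0.00050023, -0.02185317]), 'finger_force': 0.0, 'gripper_width': 0.998979416429748}
```

View pics/scene0.png

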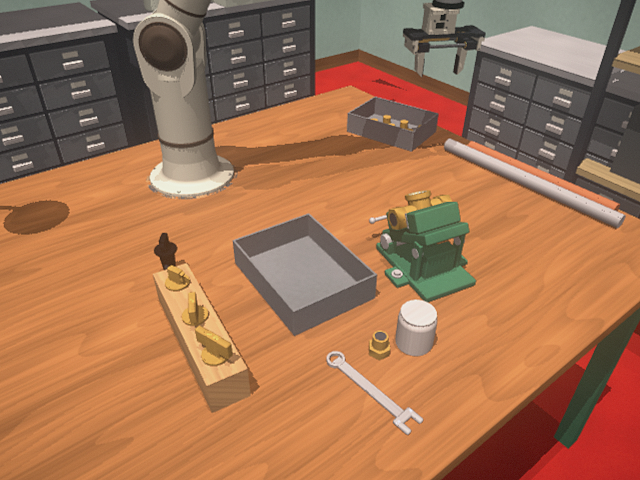

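View pics/side0.png

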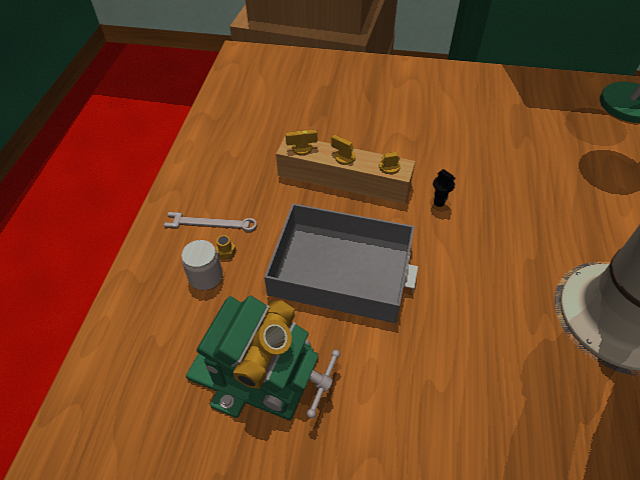

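The scene picture shows the rack with stub (177,275), middle plug (195,308) and near plug (213,345), the drawer around (305,270), and the vice and valve at (425,240). The side picture shows the valve mouth at (275,337), the plugs at (302,138), (343,150), (390,162), and the tin, nipple and spanner left of the drawer. Measuring next.

Run:
```python
from h import *
A=load('scene0');B=load('side0')
out=[]
for n,im in(('sc',A),('sd',B)):
    W=cloud(im); c=cv2.cvtColor(im['color'],cv2.COLOR_RGB2HSV).astype(int)
    pts={'sc':dict(stub=(177,275),mid=(195,308),near=(213,345),tin=(417,310),nip=(379,340)),'sd':dict(near=(302,138),mid=(343,150),stub=(390,162),mouth=(275,337),tin=(200,252),dr=(340,260),h1=(336,353),h2=(311,414))}[n]
    for k,(u,v) in pts.items(): print(n,k,W[v,u].round(),c[v,u])
    # plug tops
    for k in('near','mid','stub'):
        u,v=pts[k]; p0=W[v,u]
        w=W.reshape(-1,3); m=(np.hypot(*(w[:,:2]-p0[:2]).T)<55)
        q=w[m]
        print(k,'zmax',np.nanpercentile(q[:,2],99.5).round(1))
        q=q[q[:,2]>80]
        r=cv2.minAreaRect(q[:,:2].astype(np.float32)); print('  wing rect',len(q),np.round(r[0],1),np.round(r[1],1),round(r[2],1), 'box',cv2.boxPoints(r).round().tolist())
    # rack top
    w=W.reshape(-1,3); m=(abs(w[:,2]-66)<4)&(np.hypot(*(w[:,:2]-W[pts['mid'][1],pts['mid'][0],:2]).T)<200)
    r=cv2.minAreaRect(w[m][:,:2].astype(np.float32)); print('rack',np.round(r[0],1),np.round(r[1],1),round(r[2],1))
```

```text
sc stub [ 453. -243.   95.] [ 17 156 152]
sc mid [ 563. -261.  111.] [ 17 157 148]
sc near [ 637. -271.   99.] [ 17 157 154]
sc tin [754.  45.  75.] [ 12  22 237]
sc nip [741. -26.  37.] [ 16 123 180]
near zmax 111.7
  wing rect 653 [ 630.7 -267.4] [68.  13.7] 18.6 box [[596.0, -272.0], [601.0, -285.0], [665.0, -263.0], [661.0, -250.0]]
mid zmax 112.1
  wing rect 408 [ 568.7 -264.2] [20.2 96.1] 74.9 box [[520.0, -261.0], [613.0, -286.0], [618.0, -267.0], [525.0, -242.0]]
stub zmax 101.5
  wing rect 209 [ 443.6 -241.1] [35.7 13.2] 20.0 box [[425.0, -241.0], [429.0, -253.0], [463.0, -241.0], [458.0, -229.0]]
rack [ 546.6 -174.8] [224.2 289.2] 82.2
sd near [ 625. -261.  100.] [ 20 204  75]
sd mid [ 538. -250.   90.] [ 20 229  68]
sd stub [ 440. -234.   86.] [ 19 195  72]
sd mouth [577. 205. 118.] [23 35 87]
sd tin [754.  41.  76.] [ 39  15 175]
sd dr [510. -35.   4.] [  8   9 111]
sd h1 [486. 186.  59.] [  6  23 168]
sd h2 [508. 288.  56.] [  5  21 158]
near zmax 112.4
  wing rect 435 [ 627.2 -265.3] [65.5 16.4] 18.3 box [[594.0, -268.0], [599.0, -283.0], [661.0, -263.0], [656.0, -247.0]]
mid zmax 111.9
  wing rect 305 [ 539.5 -256. ] [16.1 52.2] 63.3 box [[513.0, -251.0], [559.0, -275.0], [566.0, -261.0], [520.0, -237.0]]
stub zmax 101.2
  wing rect 177 [ 439.1 -240. ] [37.3 15.7] 19.4 box [[419.0, -239.0], [424.0, -254.0], [459.0, -241.0], [454.0, -226.0]]
rack [ 516.1 -172. ] [228.3 338.9] 83.7
```

Near plug is the sound one (wing 66 mm long), the middle one is the half, and the far one the stub; spacing and heights agree. Now the valve and drawer.

```bash
cat > valve.py <<'E'
from h import *
def fit(im,c0):
    W=cloud(im); c=cv2.cvtColor(im['color'],cv2.COLOR_RGB2HSV).astype(int)
    w=W.reshape(-1,3); c=c.reshape(-1,3)
    m=(np.linalg.norm(w-c0,axis=1)<45)&(abs(c[:,0]-20)<8)&(c[:,1]>90)
    q=w[m]; best=(0,)
    rng=np.random.default_rng(0)
    for _ in range(1500):
        p=q[rng.choice(len(q),3,False)]; n=np.cross(p[1]-p[0],p[2]-p[0]); L=np.linalg.norm(n)
        if L<50: continue
        n=n/L*np.sign(n[2])
        if not .75<n[2]<.95: continue
        k=(abs((q-p[0])@n)<1.2).sum()
        if k>best[0]: best=(k,n,p[0])
    k,n,p=best; r=q[abs((q-p)@n)<1.5]
    o=r.mean(0); n=np.linalg.svd(r-o)[2][2]; n*=np.sign(n[2])
    ex=np.cross([0,1,0],n); ex/=np.linalg.norm(ex); ey=np.cross(n,ex)
    uv=np.c_[(r-o)@ex,(r-o)@ey].astype(np.float32)
    # robust circle: annulus 15.4..25 fit
    from scipy.optimize import least_squares
    f=lambda x:(lambda d:np.maximum(0,d-25)+np.maximum(0,15.4-d))(np.hypot(*(uv-x).T))
    s=least_squares(f,uv.mean(0),loss='soft_l1').x
    return o+ex*s[0]+ey*s[1], n, len(r), f(s).mean()
if __name__=='__main__':
    for nme,c0 in(('side0',[577,205,140]),('scene0',[577,205,140])):
        im=load(nme); C,n,k,e=fit(im,np.array(c0)); print(nme,C.round(1),n.round(3),'tilt',np.degrees(np.arccos(n[2])).round(1),'az',np.degrees(np.arctan2(n[1],n[0])).round(1),k,e.round(2))
        w=cloud(im).reshape(-1,3); c=cv2.cvtColor(im['color'],cv2.COLOR_RGB2HSV).astype(int).reshape(-1,3)
        m=(np.hypot(w[:,0]-575,w[:,1]-205)<90)&(abs(c[:,0]-20)<8)&(c[:,1]>90)&(w[:,2]>60)
        q=w[m]; d=(q-C)@n; g=q[(d<-12)]
        r=cv2.minAreaRect(g[:,:2].astype(np.float32)); print('pipe',np.round(r[0]),np.round(r[1]),round(r[2],1)); print('zmax',np.nanmax(q[:,2]).round(1))
        m=(abs(w[:,2]-60)<3)&(np.hypot(w[:,0]-520,w[:,1]+30)<170)&(c[:,1]<60)
        r=cv2.minAreaRect(w[m][:,:2].astype(np.float32)); print('drawer rim',np.round(r[0]),np.round(r[1]),round(r[2],1),m.sum())
        m=(np.hypot(w[:,0]-754,w[:,1]-43)<50)&(w[:,2]>70); print('tin',w[m].mean(0).round())
E
python3 valve.py
```

```text
side0 [571.4 219.3 149.4] [-0.488  0.126  0.864] tilt 30.3 az 165.5 329 0.03
pipe [575. 213.] [127. 134.] 7.1
zmax 164.0
drawer rim [506. -16.] [183. 241.] 85.3 1052
tin [756.  43.  75.]
scene0 [581.  207.9 148.6] [ 0.341 -0.497  0.798] tilt 37.1 az -55.5 91 0.92
pipe [586. 218.] [128.  80.] 48.6
zmax 162.8
drawer rim [507. -15.] [182. 247.] 85.3 911
tin [761.  41.  75.]
```

```bash
cat > plan.py <<'E'
import sys; from h import *
# usage: plan.py x y z az [x y z az ...]; rows per leg: spins first interleaved after shift
s=env.observe(); p=s['tool_pos'].copy(); q=s['tcp_rot']; R=Ro.from_quat([q[1],q[2],q[3],q[0]]).as_matrix()
az=np.degrees(np.arctan2(R[1,1],R[0,1])); print('t',round(s['time'],2),'at',p.round(1),'az',az.round(1),'tilt',np.degrees(np.arccos(-R[2,2])).round(2),'F',s['wrist_force'].round(1),'T',s['wrist_torque'].round(2),'w',round(s['gripper_width']*92,1),'ff',round(float(s['finger_force']),1),'q7',s['joint_pos'][6].round(2))
a=list(map(float,sys.argv[1:]))
for i in range(0,len(a),4):
    t=np.array(a[i:i+3]); b=a[i+3]; c,sn=np.cos(np.radians(az)),np.sin(np.radians(az))
    d=t-p; L=np.array([d@[-sn,c,0],d@[c,sn,0],-d[2]])/10  # tool x = az+90, y = az
    n=max(1,int(np.ceil(np.linalg.norm(L)/3.8))); k=np.radians(az-b); m=int(np.ceil(abs(k)/.145))
    print('shift cm',L.round(2),'=',n,'x',(L/n).round(2),' then spin',k.round(3),'=',m,'x',(k/max(m,1)).round(4)); p,az=t,b
E
python3 plan.py 500 200 240 64.5 441 -240 200 20
```

```text
t 0.1 at [279.5 586.2 225.8] az 64.5 tilt 0.1 F [-0.  -0.8 -0.2] T [-0.05  0.   -0.02] w 91.9 ff 0.0 q7 -0.21
shift cm [-36.52 -25.37  -1.42] = 12 x [-3.04 -2.11 -0.12]  then spin 0.0 = 1 x 0.0003
shift cm [-13.62 -42.25   4.  ] = 12 x [-1.13 -3.52  0.33]  then spin 0.777 = 6 x 0.1294
```

Request:
{"op": "apply_moves", "data": {
  "moves": [
    {"tx": -3.04,"ty": -2.11,"tz": -0.12},
    {"tx": -3.04,"ty": -2.11,"tz": -0.12},
    {"tx": -3.04,"ty": -2.11,"tz": -0.12},
    {"tx": -3.04,"ty": -2.11,"tz": -0.12},
    {"tx": -3.04,"ty": -2.11,"tz": -0.12},
    {"tx": -3.04,"ty": -2.11,"tz": -0.12},
    {"tx": -3.04,"ty": -2.11,"tz": -0.12},
    {"tx": -3.04,"ty": -2.11,"tz": -0.12},
    {"tx": -3.04,"ty": -2.11,"tz": -0.12},
    {"tx": -3.04,"ty": -2.11,"tz": -0.12},
    {"tx": -3.04,"ty": -2.11,"tz": -0.12},
    {"tx": -3.04,"ty": -2.11,"tz": -0.12}
  ]
}}

```text
$.moves[0]: bad value
```

Request:
{"op": "apply_moves", "data": {
  "moves": [
    {"tx": -1.13,"ty": -3.52,"tz": 0.33},
    {"tx": -1.13,"ty": -3.52,"tz": 0.33},
    {"tx": -1.13,"ty": -3.52,"tz": 0.33},
    {"tx": -1.13,"ty": -3.52,"tz": 0.33},
    {"tx": -1.13,"ty": -3.52,"tz": 0.33},
    {"tx": -1.13,"ty": -3.52,"tz": 0.33},
    {"tx": -1.13,"ty": -3.52,"tz": 0.33},
    {"tx": -1.13,"ty": -3.52,"tz": 0.33},
    {"tx": -1.13,"ty": -3.52,"tz": 0.33},
    {"tx": -1.13,"ty": -3.52,"tz": 0.33},
    {"tx": -1.13,"ty": -3.52,"tz": 0.33},
    {"tx": -1.13,"ty": -3.52,"tz": 0.33},
    {"spin": 0.13},
    {"spin": 0.13},
    {"spin": 0.13},
    {"spin": 0.13},
    {"spin": 0.13},
    {"spin": 0.13}
  ]
}}

```text
$.moves[0]: bad value
```

```bash
python3 plan.py 441 -240 85 20
python3 - <<'E'
from h import *
im=shot('wrist','w1'); W=cloud(im).reshape(-1,3)
R=cv2.Rodrigues(im['rvec'])[0]; print('cam',(-R.T@im['tvec'].reshape(3)).round(),R[2].round(2))
for nm,c,z in(('stub',(441,-240),90),('half',(535,-253),86),('sound',(629,-266),86)):
    q=W[(np.hypot(W[:,0]-c[0],W[:,1]-c[1])<46)&(W[:,2]>z)&(W[:,2]<118)]
    if len(q)>20:
        r=cv2.minAreaRect(q[:,:2].astype(np.float32)); print(nm,len(q),np.round(r[0],1),np.round(r[1],1),round(r[2],1),q[:,2].max().round(1))
E
```

```text
t 0.1 at [279.5 586.2 225.8] az 64.5 tilt 0.1 F [-0.  -0.8 -0.2] T [-0.05  0.   -0.02] w 91.9 ff 0.0 q7 -0.21
shift cm [-50.13 -67.63  14.08] = 23 x [-2.18 -2.94  0.61]  then spin 0.777 = 6 x 0.1295
cam [207. 622. 383.] [ 0.27 -0.13 -0.95]
```

View pics/w1.png

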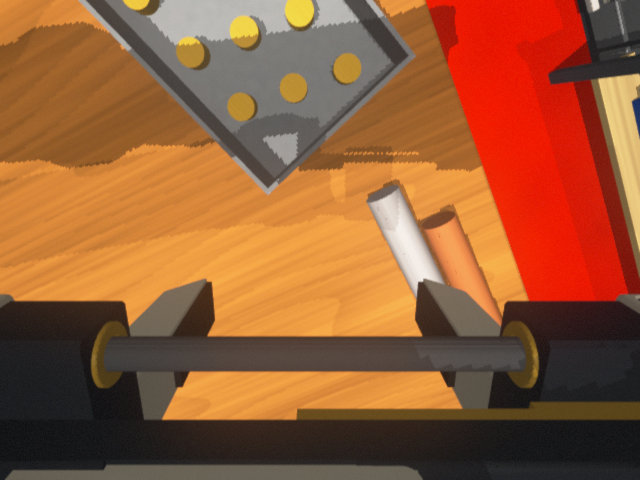

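The moves were refused, so the picture only shows the start place (fingers at (170,340) and (450,340), a look-alike drawer above). Rows probably need every key.

Request:
{"op": "apply_moves", "data": {
  "moves": [
    {"tx": -3.04,"ty": -2.11,"tz": -0.12,"spin": 0,"grip": 1}
  ],
  "squeeze": 20
}}

```text
time: 0.25
tool_pos: [293.1, 558.2, 227.4]
tcp_rot: [-0.002, 0.217, 0.976, 0.001]
wrist_force: [0.7, 0.0, 0.1]
gripper_width: 0.999
finger_force: 0.0
```

Request:
{"op": "apply_moves", "data": {
  "moves": [
    {"tx": -3.04,"ty": -2.11,"tz": -0.12,"spin": 0,"grip": 1},
    {"tx": -3.04,"ty": -2.11,"tz": -0.12,"spin": 0,"grip": 1},
    {"tx": -3.04,"ty": -2.11,"tz": -0.12,"spin": 0,"grip": 1},
    {"tx": -3.04,"ty": -2.11,"tz": -0.12,"spin": 0,"grip": 1},
    {"tx": -3.04,"ty": -2.11,"tz": -0.12,"spin": 0,"grip": 1},
    {"tx": -3.04,"ty": -2.11,"tz": -0.12,"spin": 0,"grip": 1},
    {"tx": -3.04,"ty": -2.11,"tz": -0.12,"spin": 0,"grip": 1},
    {"tx": -3.04,"ty": -2.11,"tz": -0.12,"spin": 0,"grip": 1},
    {"tx": -3.04,"ty": -2.11,"tz": -0.12,"spin": 0,"grip": 1},
    {"tx": -3.04,"ty": -2.11,"tz": -0.12,"spin": 0,"grip": 1},
    {"tx": -3.04,"ty": -2.11,"tz": -0.12,"spin": 0,"grip": 1}
  ]
}}

```text
time: 1.35
tool_pos: [500.4, 199.8, 241.1]
tcp_rot: [-0.0, 0.221, 0.975, -0.0]
wrist_force: [0.6, -0.4, 0.3]
gripper_width: 0.999
finger_force: 0.0
```

Request:
{"op": "apply_moves", "data": {
  "moves": [
    {"tx": -1.13,"ty": -3.52,"tz": 0.33,"spin": 0,"grip": 1},
    {"tx": -1.13,"ty": -3.52,"tz": 0.33,"spin": 0,"grip": 1},
    {"tx": -1.13,"ty": -3.52,"tz": 0.33,"spin": 0,"grip": 1},
    {"tx": -1.13,"ty": -3.52,"tz": 0.33,"spin": 0,"grip": 1},
    {"tx": -1.13,"ty": -3.52,"tz": 0.33,"spin": 0,"grip": 1},
    {"tx": -1.13,"ty": -3.52,"tz": 0.33,"spin": 0,"grip": 1},
    {"tx": -1.13,"ty": -3.52,"tz": 0.33,"spin": 0,"grip": 1},
    {"tx": -1.13,"ty": -3.52,"tz": 0.33,"spin": 0,"grip": 1},
    {"tx": -1.13,"ty": -3.52,"tz": 0.33,"spin": 0,"grip": 1},
    {"tx": -1.13,"ty": -3.52,"tz": 0.33,"spin": 0,"grip": 1},
    {"tx": -1.13,"ty": -3.52,"tz": 0.33,"spin": 0,"grip": 1},
    {"tx": -1.13,"ty": -3.52,"tz": 0.33,"spin": 0,"grip": 1},
    {"tx": 0,"ty": 0,"tz": 0,"spin": 0.13,"grip": 0.6},
    {"tx": 0,"ty": 0,"tz": 0,"spin": 0.13,"grip": 0.6},
    {"tx": 0,"ty": 0,"tz": 0,"spin": 0.13,"grip": 0.6},
    {"tx": 0,"ty": 0,"tz": 0,"spin": 0.13,"grip": 0.6},
    {"tx": 0,"ty": 0,"tz": 0,"spin": 0.13,"grip": 0.6},
    {"tx": 0,"ty": 0,"tz": 0,"spin": 0.13,"grip": 0.6}
  ]
}}

```text
time: 3.15
tool_pos: [440.5, -238.2, 201.3]
tcp_rot: [-0.0, 0.577, 0.817, -0.0]
wrist_force: [0.7, -0.4, 0.1]
gripper_width: 0.605
finger_force: 0.0
```

```bash
cat > wl.py <<'E'
from h import *
im=shot('wrist','w2'); W=cloud(im).reshape(-1,3)
R=cv2.Rodrigues(im['rvec'])[0]; print('cam',(-R.T@im['tvec'].reshape(3)).round(),R[2].round(2))
for nm,c,z in(('stub',(441,-240),90),('half',(535,-253),86),('sound',(629,-266),86)):
    q=W[(np.hypot(W[:,0]-c[0],W[:,1]-c[1])<46)&(W[:,2]>z)&(W[:,2]<118)]
    if len(q)>20:
        r=cv2.minAreaRect(q[:,:2].astype(np.float32)); print(nm,len(q),np.round(r[0],1),np.round(r[1],1),round(r[2],1),q[:,2].max().round(1),cv2.boxPoints(r).round().tolist())
E
python3 wl.py; python3 plan.py 441 -240 82 20
```

```text
cam [ 414. -161.  358.] [ 0.1  -0.28 -0.95]
stub 871 [ 443.1 -237.9] [36.1 12.6] 21.5 101.2 [[424.0, -239.0], [429.0, -250.0], [462.0, -237.0], [458.0, -225.0]]
half 625 [ 539.  -251.8] [11.8 42.1] 64.7 111.1 [[517.0, -248.0], [556.0, -266.0], [561.0, -256.0], [522.0, -238.0]]
t 3.2 at [ 440.5 -238.2  201.3] az 19.2 tilt 0.03 F [ 0.3  0.2 -1.2] T [-0.06  0.02  0.01] w 55.6 ff 0.0 q7 0.81
shift cm [-1.900e-01 -1.000e-02  1.193e+01] = 4 x [-0.05 -0.    2.98]  then spin -0.015 = 1 x -0.0146
```

View pics/w2.png

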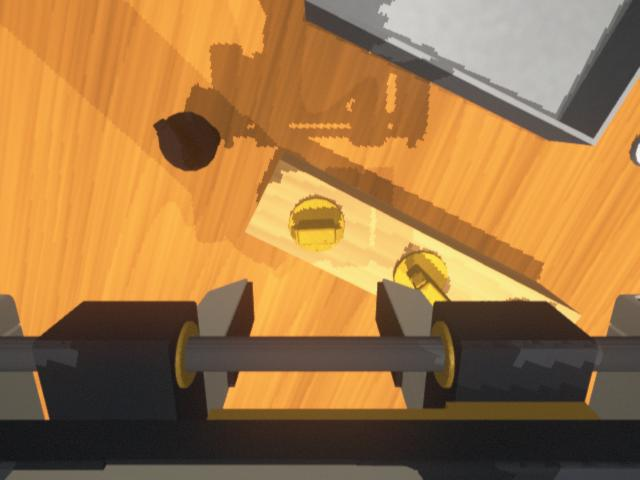

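The wrist view shows the stub at (318,222) and half plug at (425,275), matching the estimates. Descend and grip.

Request:
{"op": "apply_moves", "data": {
  "moves": [
    {"tx": -0.13,"ty": 0.12,"tz": 3.1,"spin": -0.02,"grip": 0.6},
    {"tx": 0,"ty": 0,"tz": 3.1,"spin": 0,"grip": 0.6},
    {"tx": 0,"ty": 0,"tz": 3.1,"spin": 0,"grip": 0.6},
    {"tx": 0,"ty": 0,"tz": 3.1,"spin": 0,"grip": 0.6},
    {"tx": 0,"ty": 0,"tz": 0,"spin": 0,"grip": 0.1},
    {"tx": 0,"ty": 0,"tz": 0,"spin": 0,"grip": 0.1},
    {"tx": 0,"ty": 0,"tz": 0,"spin": 0,"grip": 0.1},
    {"tx": 0,"ty": 0,"tz": 0,"spin": 0,"grip": 0.1},
    {"tx": 0,"ty": 0,"tz": 0,"spin": 0,"grip": 0.1}
  ],
  "squeeze": 30
}}

```text
time: 4.1
tool_pos: [443.2, -239.9, 79.2]
tcp_rot: [0.001, 0.567, 0.824, 0.0]
wrist_force: [-1.4, 0.5, 7.3]
gripper_width: 0.288
finger_force: 30.0
```

Request:
{"op": "apply_moves", "data": {
  "moves": [
    {"tx": 0,"ty": 0,"tz": -2,"spin": 0,"grip": 0.1},
    {"tx": 0,"ty": 0,"tz": -3,"spin": 0,"grip": 0.1},
    {"tx": 0,"ty": 0,"tz": -3,"spin": 0,"grip": 0.1},
    {"tx": 0,"ty": 0,"tz": -3,"spin": 0,"grip": 0.1},
    {"tx": 0,"ty": 0,"tz": 0,"spin": 0,"grip": 0.1}
  ]
}}

```text
time: 4.6
tool_pos: [444.9, -240.5, 191.6]
tcp_rot: [0.004, 0.567, 0.824, 0.001]
wrist_force: [0.7, 0.4, -4.3]
gripper_width: 0.29
finger_force: 30.0
```

```bash
python3 plan.py 456 -12 188 20
```

```text
t 4.6 at [ 444.9 -240.5  191.6] az 21.0 tilt 0.46 F [ 0.7  0.4 -4.3] T [-0.14 -0.12 -0.04] w 26.7 ff 30.0 q7 0.85
shift cm [20.93  9.22  0.36] = 7 x [2.99 1.32 0.05]  then spin 0.017 = 1 x 0.017
```

Request:
{"op": "apply_moves", "data": {
  "moves": [
    {"tx": 2.99,"ty": 1.32,"tz": 0,"spin": 0,"grip": 0.1},
    {"tx": 2.99,"ty": 1.32,"tz": 0,"spin": 0,"grip": 0.1},
    {"tx": 2.99,"ty": 1.32,"tz": 0,"spin": 0,"grip": 0.1},
    {"tx": 2.99,"ty": 1.32,"tz": 0,"spin": 0,"grip": 0.1},
    {"tx": 2.99,"ty": 1.32,"tz": 0,"spin": 0,"grip": 0.1},
    {"tx": 2.99,"ty": 1.32,"tz": 0,"spin": 0,"grip": 0.1},
    {"tx": 2.99,"ty": 1.32,"tz": 0,"spin": 0,"grip": 0.1},
    {"tx": 0,"ty": 0,"tz": 3.7,"spin": 0,"grip": 0.1},
    {"tx": 0,"ty": 0,"tz": 3.7,"spin": 0,"grip": 0.1},
    {"tx": 0,"ty": 0,"tz": 3.5,"spin": 0,"grip": 0.1},
    {"tx": 0,"ty": 0,"tz": 0,"spin": 0,"grip": 0.1},
    {"tx": 0,"ty": 0,"tz": 0,"spin": 0,"grip": 0.6},
    {"tx": 0,"ty": 0,"tz": 0,"spin": 0,"grip": 0.6},
    {"tx": 0,"ty": 0,"tz": -3,"spin": 0,"grip": 0.6},
    {"tx": 0,"ty": 0,"tz": -4,"spin": 0,"grip": 0.6},
    {"tx": 0,"ty": 0,"tz": -4,"spin": 0,"grip": 0.6}
  ]
}}

```text
time: 6.2
tool_pos: [454.1, -10.8, 191.7]
tcp_rot: [0.001, 0.567, 0.824, 0.001]
wrist_force: [1.0, -0.9, -0.6]
gripper_width: 0.598
finger_force: 0.0
```

```bash
python3 plan.py 538 -252 190 64.5 538 -252 87 64.5
python3 - <<'E'
from h import *
W=cloud(shot('side')).reshape(-1,3); c=cv2.cvtColor(load('side')['color'],cv2.COLOR_RGB2HSV).reshape(-1,3)
m=(abs(W[:,0]-506)<125)&(abs(W[:,1]+16)<95)&(W[:,2]>6)&(c[:,1]>110)&(c[:,0]<30)
print(m.sum(),W[m].min(0).round(),W[m].max(0).round())
E
```

```text
t 6.2 at [454.1 -10.8 191.7] az 21.0 tilt 0.14 F [ 1.  -0.9 -0.6] T [-0.08 -0.   -0.02] w 55.0 ff 0.0 q7 0.32
shift cm [-25.52  -0.79   0.17] = 7 x [-3.65 -0.11  0.02]  then spin -0.76 = 6 x -0.1267
shift cm [ 0.   0.  10.3] = 3 x [0.   0.   3.43]  then spin 0.0 = 0 x 0.0
1485 [ 381. -109.    6.] [572.  58. 564.]
```

Request:
{"op": "apply_moves", "data": {
  "moves": [
    {"tx": -3.65,"ty": -0.11,"tz": 0,"spin": 0,"grip": 0.6},
    {"tx": -3.65,"ty": -0.11,"tz": 0,"spin": 0,"grip": 0.6},
    {"tx": -3.65,"ty": -0.11,"tz": 0,"spin": 0,"grip": 0.6},
    {"tx": -3.65,"ty": -0.11,"tz": 0,"spin": 0,"grip": 0.6},
    {"tx": -3.65,"ty": -0.11,"tz": 0,"spin": 0,"grip": 0.6},
    {"tx": -3.65,"ty": -0.11,"tz": 0,"spin": 0,"grip": 0.6},
    {"tx": -3.65,"ty": -0.11,"tz": 0,"spin": 0,"grip": 0.6},
    {"tx": 0,"ty": 0,"tz": 0,"spin": -0.127,"grip": 0.6},
    {"tx": 0,"ty": 0,"tz": 0,"spin": -0.127,"grip": 0.6},
    {"tx": 0,"ty": 0,"tz": 0,"spin": -0.127,"grip": 0.6},
    {"tx": 0,"ty": 0,"tz": 0,"spin": -0.127,"grip": 0.6},
    {"tx": 0,"ty": 0,"tz": 0,"spin": -0.127,"grip": 0.6},
    {"tx": 0,"ty": 0,"tz": 0,"spin": -0.127,"grip": 0.6},
    {"tx": 0,"ty": 0,"tz": 0,"spin": 0,"grip": 0.6}
  ]
}}

```text
time: 7.65
tool_pos: [538.6, -252.6, 190.6]
tcp_rot: [0.002, 0.219, 0.976, -0.0]
wrist_force: [0.2, -0.7, -0.1]
gripper_width: 0.601
finger_force: 0.0
```

```bash
python3 plan.py 538 -252 87 64.5; python3 wl.py
```

```text
t 7.65 at [ 538.6 -252.6  190.6] az 64.7 tilt 0.19 F [ 0.2 -0.7 -0.1] T [ 0.04  0.04 -0.04] w 55.3 ff 0.0 q7 1.5
shift cm [ 0.08  0.03 10.36] = 3 x [0.03 0.01 3.45]  then spin 0.003 = 1 x 0.0029
cam [ 465. -217.  348.] [ 0.27 -0.13 -0.95]
half 1367 [ 542.7 -254.3] [12.  51.2] 64.2 111.4 [[517.0, -249.0], [563.0, -271.0], [568.0, -260.0], [522.0, -238.0]]
sound 916 [ 630. -264.] [66.1 12.2] 18.3 111.0 [[597.0, -269.0], [601.0, -280.0], [663.0, -259.0], [659.0, -248.0]]
```

Request:
{"op": "apply_moves", "data": {
  "moves": [
    {"tx": 0.03,"ty": 0,"tz": 3.45,"spin": 0,"grip": 0.6},
    {"tx": 0,"ty": 0,"tz": 3.45,"spin": 0,"grip": 0.6},
    {"tx": 0,"ty": 0,"tz": 3.45,"spin": 0,"grip": 0.6},
    {"tx": 0,"ty": 0,"tz": 0,"spin": 0,"grip": 0},
    {"tx": 0,"ty": 0,"tz": 0,"spin": 0,"grip": 0},
    {"tx": 0,"ty": 0,"tz": 0,"spin": 0,"grip": 0},
    {"tx": 0,"ty": 0,"tz": 0,"spin": 0,"grip": 0},
    {"tx": 0,"ty": 0,"tz": 0,"spin": 0,"grip": 0},
    {"tx": 0,"ty": 0,"tz": 0,"spin": 0,"grip": 0}
  ],
  "squeeze": 40
}}

```text
time: 8.6
tool_pos: [538.2, -252.6, 86.1]
tcp_rot: [0.001, 0.22, 0.976, -0.0]
wrist_force: [-0.4, -0.4, 3.3]
gripper_width: 0.127
finger_force: 26.2
```

Request:
{"op": "apply_moves", "data": {
  "moves": [
    {"tx": 0,"ty": 0,"tz": -2,"spin": 0,"grip": 0},
    {"tx": 0,"ty": 0,"tz": -3,"spin": 0,"grip": 0},
    {"tx": 0,"ty": 0,"tz": -3,"spin": 0,"grip": 0},
    {"tx": 0,"ty": 0,"tz": -2.3,"spin": 0,"grip": 0},
    {"tx": 0,"ty": 0,"tz": 0,"spin": 0,"grip": 0}
  ]
}}

```text
time: 9.1
tool_pos: [539.6, -252.8, 191.3]
tcp_rot: [0.003, 0.22, 0.976, -0.001]
wrist_force: [1.1, -0.8, -3.8]
gripper_width: 0.128
finger_force: 40.0
```

```bash
python3 plan.py 565 -20 190 64.5
```

```text
t 9.1 at [ 539.6 -252.8  191.3] az 64.6 tilt 0.35 F [ 1.1 -0.8 -3.8] T [-0.06 -0.13 -0.01] w 11.7 ff 40.0 q7 1.5
shift cm [ 7.68 22.12  0.13] = 7 x [1.1  3.16 0.02]  then spin 0.002 = 1 x 0.0021
```

Request:
{"op": "apply_moves", "data": {
  "moves": [
    {"tx": 1.1,"ty": 3.16,"tz": 0,"spin": 0,"grip": 0},
    {"tx": 1.1,"ty": 3.16,"tz": 0,"spin": 0,"grip": 0},
    {"tx": 1.1,"ty": 3.16,"tz": 0,"spin": 0,"grip": 0},
    {"tx": 1.1,"ty": 3.16,"tz": 0,"spin": 0,"grip": 0},
    {"tx": 1.1,"ty": 3.16,"tz": 0,"spin": 0,"grip": 0},
    {"tx": 1.1,"ty": 3.16,"tz": 0,"spin": 0,"grip": 0},
    {"tx": 1.1,"ty": 3.16,"tz": 0,"spin": 0,"grip": 0},
    {"tx": 0,"ty": 0,"tz": 3.5,"spin": 0,"grip": 0},
    {"tx": 0,"ty": 0,"tz": 3.5,"spin": 0,"grip": 0},
    {"tx": 0,"ty": 0,"tz": 3.3,"spin": 0,"grip": 0},
    {"tx": 0,"ty": 0,"tz": 0,"spin": 0,"grip": 0},
    {"tx": 0,"ty": 0,"tz": 0,"spin": 0,"grip": 0.5},
    {"tx": 0,"ty": 0,"tz": 0,"spin": 0,"grip": 0.5},
    {"tx": 0,"ty": 0,"tz": -3,"spin": 0,"grip": 0.6},
    {"tx": 0,"ty": 0,"tz": -4,"spin": 0,"grip": 0.8},
    {"tx": 0,"ty": 0,"tz": -4,"spin": 0,"grip": 1}
  ]
}}

```text
time: 10.7
tool_pos: [563.1, -19.2, 197.6]
tcp_rot: [0.001, 0.22, 0.976, 0.0]
wrist_force: [0.9, 0.3, -0.3]
gripper_width: 0.512
finger_force: 0.0
```

```bash
python3 plan.py 630 -264.5 190 18.5
python3 - <<'E'
from h import *
im=shot('scene','sc2')
cv2.imwrite('pics/sc2c.png',cv2.resize(im['color'][180:420,120:480,::-1],None,fx=2,fy=2))
E
```

```text
t 10.7 at [563.1 -19.2 197.6] az 64.6 tilt 0.09 F [ 0.9  0.3 -0.3] T [ 0.02 -0.04  0.  ] w 47.1 ff 0.0 q7 1.06
shift cm [-16.56 -19.3    0.76] = 7 x [-2.37 -2.76  0.11]  then spin 0.805 = 6 x 0.1342
```

View pics/sc2c.png

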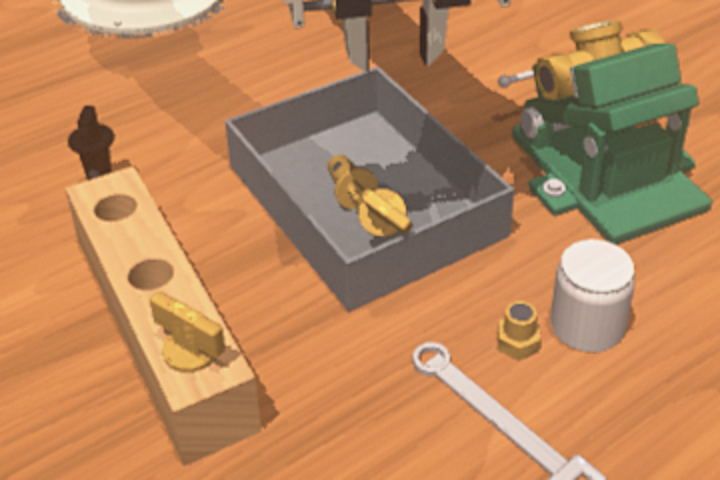

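The picture shows both broken plugs in the drawer (around (360,195) of the crop) and the sound plug alone in the rack at (187,325). Now the sound plug: I grip it by the wing tips so that it can be hinged to 30° about the pads.

Request:
{"op": "apply_moves", "data": {
  "moves": [
    {"tx": -2.37,"ty": -2.76,"tz": 0.1,"spin": 0,"grip": 1},
    {"tx": -2.37,"ty": -2.76,"tz": 0.1,"spin": 0,"grip": 1},
    {"tx": -2.37,"ty": -2.76,"tz": 0.1,"spin": 0,"grip": 1},
    {"tx": -2.37,"ty": -2.76,"tz": 0.1,"spin": 0,"grip": 1},
    {"tx": -2.37,"ty": -2.76,"tz": 0.1,"spin": 0,"grip": 1},
    {"tx": -2.37,"ty": -2.76,"tz": 0.1,"spin": 0,"grip": 1},
    {"tx": -2.37,"ty": -2.76,"tz": 0.1,"spin": 0,"grip": 1},
    {"tx": 0,"ty": 0,"tz": 0,"spin": 0.134,"grip": 1},
    {"tx": 0,"ty": 0,"tz": 0,"spin": 0.134,"grip": 1},
    {"tx": 0,"ty": 0,"tz": 0,"spin": 0.134,"grip": 1},
    {"tx": 0,"ty": 0,"tz": 0,"spin": 0.134,"grip": 1},
    {"tx": 0,"ty": 0,"tz": 0,"spin": 0.134,"grip": 1},
    {"tx": 0,"ty": 0,"tz": 0,"spin": 0.134,"grip": 1},
    {"tx": 0,"ty": 0,"tz": 0,"spin": 0,"grip": 1}
  ]
}}

```text
time: 12.15
tool_pos: [630.6, -264.8, 189.5]
tcp_rot: [0.001, 0.584, 0.812, 0.0]
wrist_force: [0.9, 0.6, -0.1]
gripper_width: 0.998
finger_force: 0.0
```

```bash
python3 plan.py 630 -265 80 18.3; python3 wl.py
```

```text
t 12.15 at [ 630.6 -264.8  189.5] az 18.5 tilt 0.14 F [ 0.9  0.6 -0.1] T [-0.05  0.02 -0.03] w 91.8 ff 0.0 q7 0.73
shift cm [ 0.   -0.06 10.95] = 3 x [ 0.   -0.02  3.65]  then spin 0.004 = 1 x 0.0036
cam [ 605. -187.  347.] [ 0.1  -0.28 -0.95]
sound 2535 [ 631.  -263.7] [65.7 12.3] 18.5 111.2 [[598.0, -268.0], [602.0, -280.0], [664.0, -259.0], [660.0, -247.0]]
```

Aligned. Descend, grip the tips, lift 30 mm, and push +tool x against the hole's edge to tilt it.

Request:
{"op": "apply_moves", "data": {
  "moves": [
    {"tx": 0.05,"ty": 0,"tz": 3.65,"spin": 0,"grip": 1},
    {"tx": 0,"ty": 0,"tz": 3.65,"spin": 0,"grip": 1},
    {"tx": 0,"ty": 0,"tz": 3.65,"spin": 0,"grip": 1},
    {"tx": 0,"ty": 0,"tz": 0,"spin": 0,"grip": 0.6},
    {"tx": 0,"ty": 0,"tz": 0,"spin": 0,"grip": 0.6},
    {"tx": 0,"ty": 0,"tz": 0,"spin": 0,"grip": 0.6},
    {"tx": 0,"ty": 0,"tz": 0,"spin": 0,"grip": 0.6}
  ],
  "squeeze": 25
}}

```text
time: 12.9
tool_pos: [631.4, -265.2, 81.5]
tcp_rot: [0.002, 0.584, 0.812, 0.0]
wrist_force: [0.8, -0.8, 0.8]
gripper_width: 0.719
finger_force: 25.0
```

Request:
{"op": "apply_moves", "data": {
  "moves": [
    {"tx": 0,"ty": 0,"tz": -1.5,"spin": 0,"grip": 0.6},
    {"tx": 0,"ty": 0,"tz": -1.5,"spin": 0,"grip": 0.6},
    {"tx": 0.5,"ty": 0,"tz": 0,"spin": 0,"grip": 0.6},
    {"tx": 0.6,"ty": 0,"tz": 0,"spin": 0,"grip": 0.6},
    {"tx": 0.6,"ty": 0,"tz": 0,"spin": 0,"grip": 0.6}
  ]
}}

```text
time: 13.4
tool_pos: [625.5, -249.8, 109.8]
tcp_rot: [0.002, 0.584, 0.812, -0.0]
wrist_force: [2.8, -4.8, -0.2]
gripper_width: 0.722
finger_force: 25.0
```

Request:
{"op": "apply_moves", "data": {
  "moves": [
    {"tx": 0.6,"ty": 0,"tz": 0,"spin": 0,"grip": 0.6},
    {"tx": 0.6,"ty": 0,"tz": 0.1,"spin": 0,"grip": 0.6},
    {"tx": 0.6,"ty": 0,"tz": 0.2,"spin": 0,"grip": 0.6},
    {"tx": 0.6,"ty": 0,"tz": 0.2,"spin": 0,"grip": 0.6},
    {"tx": 0.3,"ty": 0,"tz": 0,"spin": 0,"grip": 0.6}
  ]
}}

```text
time: 13.9
tool_pos: [615.4, -221.6, 102.7]
tcp_rot: [-0.0, 0.583, 0.812, -0.0]
wrist_force: [3.3, -5.0, -3.9]
gripper_width: 0.717
finger_force: 25.0
```

Request:
{"op": "apply_moves", "data": {
  "moves": [
    {"tx": 0,"ty": 0,"tz": -2.5,"spin": 0,"grip": 0.6},
    {"tx": 0,"ty": 0,"tz": -3.5,"spin": 0,"grip": 0.6},
    {"tx": 0,"ty": 0,"tz": -3.5,"spin": 0,"grip": 0.6},
    {"tx": 0,"ty": 0,"tz": -2,"spin": 0,"grip": 0.6},
    {"tx": 0,"ty": 0,"tz": 0,"spin": 0,"grip": 0.6}
  ]
}}

```text
time: 14.4
tool_pos: [616.6, -220.8, 220.6]
tcp_rot: [0.001, 0.583, 0.812, 0.001]
wrist_force: [1.3, -1.0, -4.8]
gripper_width: 0.719
finger_force: 25.0
```

```bash
python3 plan.py 600 100 230 76
cat > tilt.py <<'E'
from h import *
s=env.observe(); p=s['tool_pos']; q=s['tcp_rot']; R=Ro.from_quat([q[1],q[2],q[3],q[0]]).as_matrix()
for nm in('scene','side','wrist'):
    im=shot(nm,'t_'+nm); W=cloud(im).reshape(-1,3); c=cv2.cvtColor(im['color'],cv2.COLOR_RGB2HSV).astype(int).reshape(-1,3)
    T=(W-p)@R
    m=(abs(T[:,1])<31)&(abs(T[:,0])<75)&(T[:,2]>-50)&(T[:,2]<95)&(abs(c[:,0]-20)<9)&(c[:,1]>110)
    t=T[m]; 
    if len(t)<60: print(nm,len(t)); continue
    xz=t[:,[0,2]].astype(np.float32); l=cv2.fitLine(xz,cv2.DIST_HUBER,0,.01,.01).ravel()
    w=xz[(abs(t[:,1])>14)&(abs(t[:,1])<30)]; r=cv2.minAreaRect(w) if len(w)>9 else None
    r2=cv2.minAreaRect(xz)
    print(nm,len(t),'x,z range',xz.min(0).round(),xz.max(0).round(),'line tilt',np.degrees(np.arctan2(l[0],l[1])).round(1),'wing',len(w),r,'all',r2)
E
python3 tilt.py
```

```text
t 14.4 at [ 616.6 -220.8  220.6] az 18.6 tilt 0.15 F [ 1.3 -1.  -4.8] T [0.01 0.02 0.03] w 66.1 ff 25.0 q7 0.68
shift cm [30.93  8.69 -0.94] = 9 x [ 3.44  0.97 -0.1 ]  then spin -1.001 = 7 x -0.143
scene 1744 x,z range [-64. -31.] [ 6. 53.] line tilt 140.3 wing 472 ((-22.022451400756836, 3.1636390686035156), (27.26588249206543, 77.03929138183594), 48.4444580078125) all ((-30.561416625976562, 8.800567626953125), (39.8458251953125, 97.5181655883789), 49.220035552978516)
side 590 x,z range [-53. -45.] [12. 58.] line tilt 153.1 wing 235 ((0.7381491661071777, -12.727706909179688), (21.852109909057617, 67.56575012207031), 24.670454025268555) all ((-18.566417694091797, 5.823947906494141), (41.79969024658203, 112.60660552978516), 46.95622253417969)
wrist 5585 x,z range [-37. -25.] [ 9. 24.] line tilt 163.7 wing 2184 ((-0.4542660713195801, -1.9123191833496094), (8.794530868530273, 45.6158447265625), 15.931144714355469) all ((-6.751161575317383, -6.103855133056641), (43.623809814453125, 42.91858673095703), 34.83143615722656)
```

```bash
cat > fitp.py <<'E'
from h import *
from scipy.optimize import least_squares
def box(P,lo,hi):
    c=(np.array(lo)+hi)/2; q=abs(P-c)-(np.array(hi)-lo)/2
    return np.linalg.norm(np.maximum(q,0),axis=1)+np.minimum(q.max(1),0)
def sdf(P):
    r=np.hypot(P[:,0],P[:,1]); z=P[:,2]
    def cap(dr,z0,z1):
        dz=np.maximum(z0-z,z-z1); return np.hypot(np.maximum(dr,0),np.maximum(dz,0))+np.minimum(np.maximum(dr,dz),0)
    tp=cap(r-(16+4.4/53*np.clip(z,-53,0)),-53,0); co=cap(r-22,0,6)
    return np.min([tp,co,box(P,[-13.5,-6,6],[13.5,6,16]),box(P,[-33,-6,16],[33,6,44])],axis=0)
def fit(names=('scene','side'),th0=30):
    s=env.observe(); p=s['tool_pos']; q=s['tcp_rot']; R=Ro.from_quat([q[1],q[2],q[3],q[0]]).as_matrix(); out=[]
    for nm in names:
        im=load('t_'+nm); W=cloud(im).reshape(-1,3); c=cv2.cvtColor(im['color'],cv2.COLOR_RGB2HSV).astype(int).reshape(-1,3)
        T=(W-p)@R
        m=(abs(T[:,1])<29)&(abs(T[:,0])<75)&(T[:,2]>-60)&(T[:,2]<95)&(abs(c[:,0]-20)<9)&(c[:,1]>110)
        out.append(T[m])
    T=np.vstack(out)
    def inplug(x):  # plug z = (sin th,0,-cos th) in tool; plug x = tool y ; y = z cross x
        th=x[0]; pz=np.array([np.sin(th),0,-np.cos(th)]); px=np.array([0,1.,0]); py=np.cross(pz,px)
        return (T-[x[1],x[3],x[2]])@np.c_[px,py,pz]
    f=lambda x:sdf(inplug(x))
    t=np.radians(th0)
    b=least_squares(f,[t,-33*np.sin(t),-19+33*np.cos(t),0],loss='soft_l1',x_scale=[.1,5,5,5])
    print(names,len(T),'tilt',np.degrees(b.x[0]).round(1),'origin x,z,y in tool',b.x[1:].round(1),'res',np.median(abs(f(b.x))).round(2))
    return b.x
if __name__=='__main__':
    fit(('scene',)); fit(('side',)); fit()
E
python3 fitp.py
```

```text
('scene',) 1705 tilt 36.1 origin x,z,y in tool [-24.9   3.8   1.7] res 0.58
('side',) 563 tilt 36.2 origin x,z,y in tool [-24.9   5.9  -2.1] res 0.68
('scene', 'side') 2268 tilt 36.3 origin x,z,y in tool [-25.2   4.5   1.5] res 0.76
```

```bash
python3 plan.py 510 234 260 76.5
```

```text
t 14.55 at [ 613.9 -220.7  215.7] az 18.6 tilt 0.32 F [ 0.6 -0.9 -3.9] T [ 0.01  0.09 -0.03] w 65.9 ff 25.0 q7 0.68
shift cm [46.41  4.67 -4.43] = 13 x [ 3.57  0.36 -0.34]  then spin -1.01 = 7 x -0.1443
```

Request:
{"op": "apply_moves", "data": {
  "moves": [
    {"tx": 3.57,"ty": 0.36,"tz": -0.5,"spin": 0,"grip": 0.6},
    {"tx": 3.57,"ty": 0.36,"tz": -0.5,"spin": 0,"grip": 0.6},
    {"tx": 3.57,"ty": 0.36,"tz": -0.5,"spin": 0,"grip": 0.6},
    {"tx": 3.57,"ty": 0.36,"tz": -0.5,"spin": 0,"grip": 0.6},
    {"tx": 3.57,"ty": 0.36,"tz": -0.5,"spin": 0,"grip": 0.6},
    {"tx": 3.57,"ty": 0.36,"tz": -0.5,"spin": 0,"grip": 0.6},
    {"tx": 3.57,"ty": 0.36,"tz": -0.4,"spin": 0,"grip": 0.6},
    {"tx": 3.57,"ty": 0.36,"tz": -0.4,"spin": 0,"grip": 0.6},
    {"tx": 3.57,"ty": 0.36,"tz": -0.3,"spin": 0,"grip": 0.6},
    {"tx": 3.57,"ty": 0.36,"tz": -0.3,"spin": 0,"grip": 0.6},
    {"tx": 3.57,"ty": 0.36,"tz": 0,"spin": 0,"grip": 0.6},
    {"tx": 3.57,"ty": 0.36,"tz": 0,"spin": 0,"grip": 0.6},
    {"tx": 3.57,"ty": 0.36,"tz": 0,"spin": 0,"grip": 0.6}
  ]
}}

```text
time: 15.85
tool_pos: [510.0, 233.3, 259.9]
tcp_rot: [-0.001, 0.584, 0.812, -0.002]
wrist_force: [0.9, 0.2, -4.8]
gripper_width: 0.716
finger_force: 25.0
```

Request:
{"op": "apply_moves", "data": {
  "moves": [
    {"tx": 0,"ty": 0,"tz": 0,"spin": -0.144,"grip": 0.6},
    {"tx": 0,"ty": 0,"tz": 0,"spin": -0.144,"grip": 0.6},
    {"tx": 0,"ty": 0,"tz": 0,"spin": -0.144,"grip": 0.6},
    {"tx": 0,"ty": 0,"tz": 0,"spin": -0.144,"grip": 0.6},
    {"tx": 0,"ty": 0,"tz": 0,"spin": -0.144,"grip": 0.6},
    {"tx": 0,"ty": 0,"tz": 0,"spin": -0.144,"grip": 0.6},
    {"tx": 0,"ty": 0,"tz": 0,"spin": -0.146,"grip": 0.6},
    {"tx": 0,"ty": 0,"tz": 0,"spin": 0,"grip": 0.6}
  ]
}}

```text
time: 16.65
tool_pos: [510.6, 231.8, 259.9]
tcp_rot: [-0.002, 0.117, 0.993, -0.001]
wrist_force: [0.2, -0.7, -4.4]
gripper_width: 0.716
finger_force: 25.0
```

```bash
python3 plan.py 510.6 234 219.4 76.5; python3 tilt.py >/dev/null; python3 fitp.py
python3 - <<'E'
from h import *; import valve
for n in('t_wrist','t_side'):
    try:
        C,nn,k,e=valve.fit(load(n),np.array([571,219,149.])); print(n,C.round(1),nn.round(3),'az',np.degrees(np.arctan2(nn[1],nn[0])).round(1),k,e.round(2))
    except Exception as ex: print(n,ex)
a=[cv2.resize(load('t_'+n)['color'][:,:,::-1],(400,300)) for n in('side','wrist')]
cv2.imwrite('pics/v1.png',np.hstack(a))
E
```

```text
t 16.65 at [510.6 231.8 259.9] az 76.5 tilt 0.3 F [ 0.2 -0.7 -4.4] T [0.07 0.1  0.03] w 65.8 ff 25.0 q7 0.8
shift cm [0.05 0.21 4.05] = 2 x [0.03 0.11 2.03]  then spin 0.0 = 1 x 0.0004
('scene',) 926 tilt 34.8 origin x,z,y in tool [-20.9   9.8  -1. ] res 0.88
('side',) 113 tilt 34.5 origin x,z,y in tool [-20.3  10.2  -1.2] res 0.3
('scene', 'side') 1039 tilt 34.9 origin x,z,y in tool [-20.9  10.   -1. ] res 0.79
t_wrist [571.  223.5 146.9] [-0.496  0.11   0.861] az 167.5 542 0.0
t_side [571.7 219.9 148.4] [-0.48   0.052  0.875] az 173.8 147 0.0
```

View pics/v1.png

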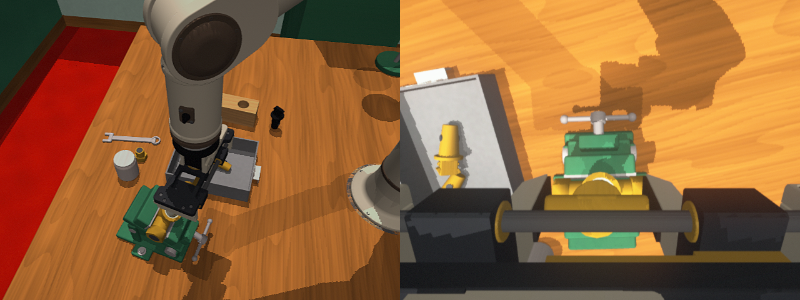

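Picture: the plug is held tilted at about 35° above the valve in the left view; in the right view the valve mouth is at (610,185). Bringing its tip to the mouth.

```bash
python3 plan.py 511.2 235.1 221.4 76.7
```

```text
t 16.8 at [511.5 232.  261.1] az 76.2 tilt 0.16 F [-0.1 -0.4 -3.5] T [0.02 0.13 0.02] w 65.7 ff 25.0 q7 0.79
shift cm [0.1  0.3  3.97] = 2 x [0.05 0.15 1.99]  then spin -0.008 = 1 x -0.0081
```

Request:
{"op": "apply_moves", "data": {
  "moves": [
    {"tx": 0,"ty": 0.33,"tz": 1.0,"spin": 0,"grip": 0.6},
    {"tx": 0,"ty": 0,"tz": 1.4,"spin": 0,"grip": 0.6},
    {"tx": 0,"ty": 0,"tz": 1.4,"spin": 0,"grip": 0.6},
    {"tx": 0,"ty": 0,"tz": 0,"spin": 0,"grip": 0.6}
  ],
  "squeeze": 40
}}

```text
time: 17.2
tool_pos: [511.0, 234.5, 221.0]
tcp_rot: [-0.003, 0.118, 0.993, -0.002]
wrist_force: [-0.2, -0.3, -4.4]
gripper_width: 0.713
finger_force: 40.0
```

```bash
python3 plan.py 511.2 235.1 221.4 76.7; python3 tilt.py >/dev/null; python3 fitp.py
python3 - <<'E'
from h import *; import valve
im=load('t_wrist'); C,nn,k,e=valve.fit(im,np.array([571,219,149.])); print(C.round(1),nn.round(3),k)
cv2.imwrite('pics/v2.png',np.hstack([cv2.resize(im['color'][180:400,160:480,::-1],(400,275)),cv2.resize(load('t_scene')['color'][150:260,350:510,::-1],(400,275))]))
E
```

```text
t 17.2 at [511.  234.5 221. ] az 76.4 tilt 0.35 F [-0.2 -0.3 -4.4] T [-0.03  0.12  0.04] w 65.6 ff 40.0 q7 0.78
shift cm [-0.    0.07 -0.04] = 1 x [-0.    0.07 -0.04]  then spin -0.005 = 1 x -0.0049
('scene',) 969 tilt 34.0 origin x,z,y in tool [-22.5  16.3  -2.7] res 1.28
('side',) 203 tilt 37.0 origin x,z,y in tool [-21.8  11.8   0. ] res 0.68
('scene', 'side') 1172 tilt 34.2 origin x,z,y in tool [-21.7  14.8  -2.6] res 1.21Traceback (most recent call last):
  File "<stdin>", line 2, in <module>
  File "valve.py", line 15, in fit
    k,n,p=best; r=q[abs((q-p)@n)<1.5]
    ^^^^^
ValueError: not enough values to unpack (expected 3, got 1)
```

Run:
```python
from h import *
cv2.imwrite('pics/v2.png',np.hstack([cv2.resize(load('t_side')['color'][240:405,190:390,::-1],(400,330)),cv2.resize(load('t_scene')['color'][140:272,350:510,::-1],(400,330))]))
```

```text
(no output)
```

View pics/v2.png

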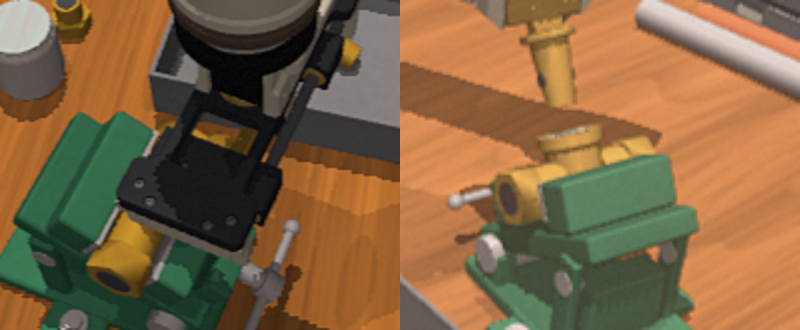

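The right view shows the taper tip at (562,105), some 20 mm over the mouth at (570,135). I refit without the valve's own points.

```bash
sed -i "s/        out.append(T\[m\])/        m\&=~(((W-np.array([571.4,220,148.8]))@np.array([-.487,.114,.866])<8)\&(np.hypot(W[:,0]-571,W[:,1]-220)<90))\n        out.append(T[m])/" fitp.py; python3 fitp.py
```

```text
('scene',) 891 tilt 34.2 origin x,z,y in tool [-20.7  13.5  -2.5] res 0.98
('side',) 166 tilt 35.1 origin x,z,y in tool [-20.   11.2  -2.1] res 0.33
('scene', 'side') 1057 tilt 34.4 origin x,z,y in tool [-19.8  11.9  -2.5] res 0.85
```

Request:
{"op": "apply_moves", "data": {
  "moves": [
    {"tx": -0.2,"ty": 0.13,"tz": 0,"spin": 0,"grip": 0.6},
    {"tx": -0.35,"ty": 0,"tz": 0.6,"spin": 0,"grip": 0.6},
    {"tx": -0.35,"ty": 0,"tz": 0.6,"spin": 0,"grip": 0.6},
    {"tx": -0.35,"ty": 0,"tz": 0.6,"spin": 0,"grip": 0.6},
    {"tx": -0.35,"ty": 0,"tz": 0.6,"spin": 0,"grip": 0.6}
  ],
  "squeeze": 30
}}

```text
time: 17.85
tool_pos: [529.0, 232.7, 199.7]
tcp_rot: [-0.0, 0.118, 0.993, -0.0]
wrist_force: [-2.7, -0.0, -4.0]
gripper_width: 0.714
finger_force: 30.0
```

Request:
{"op": "apply_moves", "data": {
  "moves": [
    {"tx": -0.2,"ty": 0,"tz": 0.3,"spin": 0,"grip": 0.6},
    {"tx": -0.2,"ty": 0,"tz": 0.3,"spin": 0,"grip": 0.6}
  ]
}}

```text
time: 18.05
tool_pos: [531.8, 231.7, 193.4]
tcp_rot: [-0.001, 0.118, 0.993, -0.001]
wrist_force: [-3.3, 0.4, -3.4]
gripper_width: 0.716
finger_force: 30.0
```

Request:
{"op": "apply_moves", "data": {
  "moves": [
    {"tx": -0.3,"ty": 0,"tz": 0.45,"spin": 0,"grip": 0.6},
    {"tx": -0.3,"ty": 0,"tz": 0.45,"spin": 0,"grip": 0.6},
    {"tx": -0.3,"ty": 0,"tz": 0.45,"spin": 0,"grip": 0.6}
  ]
}}

```text
time: 18.35
tool_pos: [541.4, 229.9, 180.4]
tcp_rot: [-0.0, 0.118, 0.993, -0.0]
wrist_force: [-3.9, 0.0, -4.9]
gripper_width: 0.714
finger_force: 30.0
```

Request:
{"op": "apply_moves", "data": {
  "moves": [
    {"tx": -0.3,"ty": 0,"tz": 0.4,"spin": 0,"grip": 0.6},
    {"tx": -0.3,"ty": 0,"tz": 0.4,"spin": 0,"grip": 0.6}
  ]
}}

```text
time: 18.55
tool_pos: [547.4, 228.3, 172.5]
tcp_rot: [-0.0, 0.118, 0.993, -0.0]
wrist_force: [-4.9, -0.3, -4.5]
gripper_width: 0.714
finger_force: 30.0
```

```bash
python3 plan.py 551 226.8 167 76.5; python3 tilt.py >/dev/null; python3 fitp.py
```

```text
t 18.55 at [547.4 228.3 172.5] az 76.4 tilt 0.06 F [-4.9 -0.3 -4.5] T [-0.33  1.39 -0.11] w 65.7 ff 30.0 q7 0.8
shift cm [-0.39 -0.06  0.55] = 1 x [-0.39 -0.06  0.55]  then spin -0.001 = 1 x -0.0012
('scene',) 573 tilt 30.8 origin x,z,y in tool [-20.2  11.2  -0.9] res 0.84
('side',) 150 tilt 30.0 origin x,z,y in tool [-18.6  11.7  -2.1] res 0.34
('scene', 'side') 723 tilt 30.8 origin x,z,y in tool [-19.9  11.2  -1. ] res 0.88
```

Request:
{"op": "apply_moves", "data": {
  "moves": [
    {"tx": -0.18,"ty": 0,"tz": 0.32,"spin": 0,"grip": 0.6},
    {"tx": -0.15,"ty": 0,"tz": 0.26,"spin": 0,"grip": 0.6},
    {"tx": 0,"ty": 0,"tz": 0,"spin": 0,"grip": 0.6}
  ]
}}

```text
time: 19.0
tool_pos: [550.3, 227.2, 166.8]
tcp_rot: [-0.0, 0.118, 0.993, -0.001]
wrist_force: [-3.9, -1.1, -6.2]
gripper_width: 0.717
finger_force: 30.0
```

```bash
python3 plan.py; python3 tilt.py >/dev/null; python3 fitp.py
```

```text
t 19.0 at [550.3 227.2 166.8] az 76.4 tilt 0.08 F [-3.9 -1.1 -6.2] T [-0.38  1.09  0.01] w 66.0 ff 30.0 q7 0.8
('scene',) 524 tilt 30.4 origin x,z,y in tool [-19.8  11.4  -1. ] res 0.94
('side',) 148 tilt 30.3 origin x,z,y in tool [-18.3  10.8  -1. ] res 0.4
('scene', 'side') 672 tilt 30.6 origin x,z,y in tool [-19.3  10.8  -1. ] res 0.9
```

Request:
{"op": "apply_moves", "data": {
  "moves": [
    {"tx": 0,"ty": 0,"tz": 0,"spin": 0,"grip": 0.85},
    {"tx": 0,"ty": 0,"tz": 0,"spin": 0,"grip": 1},
    {"tx": 0,"ty": 0,"tz": 0,"spin": 0,"grip": 1},
    {"tx": 0,"ty": 0,"tz": -1.5,"spin": 0,"grip": 1},
    {"tx": 0,"ty": 0,"tz": -2.5,"spin": 0,"grip": 1},
    {"tx": 0,"ty": 0,"tz": -2,"spin": 0,"grip": 1},
    {"tx": 0,"ty": 0,"tz": 0,"spin": 0,"grip": 1}
  ]
}}

```text
time: 19.85
tool_pos: [553.5, 229.4, 232.3]
tcp_rot: [0.004, 0.118, 0.993, 0.002]
wrist_force: [-0.4, -0.1, 1.6]
gripper_width: 1.0
finger_force: 0.0
```

```bash
cat > pw.py <<'E'
from fitp import *
def run(names=('scene','wrist'),psi0=0.,rng=95):
    C=np.array([571.4,220,148.8]); T=[]
    out={}
    for nm in names:
        im=shot(nm,'p_'+nm); W=cloud(im).reshape(-1,3); c=cv2.cvtColor(im['color'],cv2.COLOR_RGB2HSV).astype(int).reshape(-1,3)
        n=np.array([-.487,.114,.866]); d=(W-C)@n; lat=np.linalg.norm(W-C-np.outer(d,n),axis=1)
        m=(d>1)&(d<62)&(lat<38)&(abs(c[:,0]-20)<9)&(c[:,1]>100); out[nm]=W[m]
    def solve(T,psi0):
        # params: tilt az, tilt, psi (wing angle from pipe), origin
        def f(x):
            Rv=Ro.from_euler('ZYZ',[x[0],x[1],-x[0]+x[2]]).as_matrix()
            # x[2]=world azimuth-like of wing
            return sdf((T-x[3:6])@Rv)
        a=np.radians(166.8)
        best=None
        for p in psi0:
            b=least_squares(f,np.r_[a,np.radians(30),np.radians(p),C+6*np.array([-.487,.114,.866])],loss='soft_l1',x_scale=[.1,.1,.1,5,5,5])
            if best is None or b.cost<best.cost: best=b
        x=best.x; Rv=Ro.from_euler('ZYZ',[x[0],x[1],-x[0]+x[2]]).as_matrix()
        n=np.array([-.487,.114,.866]); vy=np.array([.228,.974,0]); vx=np.cross(vy,n)
        w=Rv[:,0]; ang=np.degrees(np.arctan2(w@vx,w@vy)); ang=(ang+90)%180-90
        print(len(T),'tilt',np.degrees(x[1]).round(1),'az',np.degrees(x[0]).round(1),'wing from pipe (deg, +toward vx)',ang.round(1),'origin',x[3:].round(1),'height',((x[3:]-C)@n).round(1),'res',np.median(abs(f(x))).round(2))
    for nm in names:
        if len(out[nm])>50: print(nm,end=' '); solve(out[nm],psi0)
        else: print(nm,len(out[nm]))
    A=np.vstack(list(out.values())); print('all',end=' '); solve(A,psi0)
if __name__=='__main__':
    import sys; run(psi0=[float(v) for v in sys.argv[1:]] or [76])
E
python3 plan.py; python3 pw.py 76 60 95
```

```text
t 19.85 at [553.5 229.4 232.3] az 76.4 tilt 0.51 F [-0.4 -0.1  1.6] T [ 0.03 -0.06  0.  ] w 92.0 ff 0.0 q7 0.82
scene 627 tilt 29.5 az 167.5 wing from pipe (deg, +toward vx) -2.8 origin [569.9 220.5 153.4] height 4.8 res 0.85
wrist 4852 tilt 30.3 az 168.4 wing from pipe (deg, +toward vx) -1.9 origin [570.5 222.3 152.6] height 4.0 res 0.38
all 5479 tilt 30.3 az 168.4 wing from pipe (deg, +toward vx) -2.2 origin [570.5 221.5 152.7] height 4.0 res 0.43
```

Plug is started: tilt 30°, wing within 3° of the pipe, 5 mm up. Now go round 90° to take the wing by its faces.

Request:
{"op": "apply_moves", "data": {
  "moves": [
    {"tx": 0,"ty": 0,"tz": 0,"spin": -0.145,"grip": 0.5},
    {"tx": 0,"ty": 0,"tz": 0,"spin": -0.145,"grip": 0.5},
    {"tx": 0,"ty": 0,"tz": 0,"spin": -0.145,"grip": 0.5},
    {"tx": 0,"ty": 0,"tz": 0,"spin": -0.145,"grip": 0.5},
    {"tx": 0,"ty": 0,"tz": 0,"spin": -0.145,"grip": 0.5},
    {"tx": 0,"ty": 0,"tz": 0,"spin": -0.145,"grip": 0.5},
    {"tx": 0,"ty": 0,"tz": 0,"spin": -0.145,"grip": 0.5},
    {"tx": 0,"ty": 0,"tz": 0,"spin": -0.145,"grip": 0.5},
    {"tx": 0,"ty": 0,"tz": 0,"spin": -0.145,"grip": 0.5},
    {"tx": 0,"ty": 0,"tz": 0,"spin": -0.145,"grip": 0.5},
    {"tx": 0,"ty": 0,"tz": 0,"spin": -0.145,"grip": 0.5},
    {"tx": 0,"ty": 0,"tz": 0,"spin": 0,"grip": 0.5}
  ]
}}

```text
time: 21.15
tool_pos: [550.2, 227.6, 226.2]
tcp_rot: [-0.001, -0.629, 0.778, 0.0]
wrist_force: [0.0, -0.5, -0.1]
gripper_width: 0.498
finger_force: 0.0
```

```bash
python3 plan.py 554.6 225.2 174 168; python3 pw.py 76 60 95
```

```text
t 21.15 at [550.2 227.6 226.2] az 167.9 tilt 0.1 F [ 0.  -0.5 -0.1] T [0.1  0.11 0.04] w 45.9 ff 0.0 q7 2.3
shift cm [ 0.14 -0.48  5.22] = 2 x [ 0.07 -0.24  2.61]  then spin -0.002 = 1 x -0.0018
scene 623 tilt 30.3 az 167.0 wing from pipe (deg, +toward vx) -2.3 origin [570.2 220.3 153.6] height 4.8 res 0.83
wrist 6218 tilt 30.3 az 168.1 wing from pipe (deg, +toward vx) -1.9 origin [570.9 222.8 152.6] height 3.8 res 0.28
all 6841 tilt 30.3 az 168.1 wing from pipe (deg, +toward vx) -2.0 origin [570.9 222.5 152.6] height 3.8 res 0.31
```

Request:
{"op": "apply_moves", "data": {
  "moves": [
    {"tx": 0.09,"ty": -0.5,"tz": 1.2,"spin": 0,"grip": 0.5},
    {"tx": 0,"ty": 0,"tz": 2,"spin": 0,"grip": 0.5},
    {"tx": 0,"ty": 0,"tz": 2,"spin": 0,"grip": 0.5},
    {"tx": 0,"ty": 0,"tz": 0,"spin": 0,"grip": 0.5}
  ],
  "squeeze": 12
}}

```text
time: 21.65
tool_pos: [553.3, 224.4, 171.4]
tcp_rot: [-0.003, -0.627, 0.779, 0.001]
wrist_force: [-0.9, 0.4, -0.6]
gripper_width: 0.497
finger_force: 0.0
```

Request:
{"op": "apply_moves", "data": {
  "moves": [
    {"tx": 0,"ty": 0,"tz": 0,"spin": 0,"grip": 0.05},
    {"tx": 0,"ty": 0,"tz": 0,"spin": 0,"grip": 0.05},
    {"tx": 0,"ty": 0,"tz": 0,"spin": 0,"grip": 0.05},
    {"tx": 0,"ty": 0,"tz": 0,"spin": 0,"grip": 0.05}
  ]
}}

```text
time: 22.05
tool_pos: [555.0, 226.6, 176.1]
tcp_rot: [0.0, -0.628, 0.778, 0.0]
wrist_force: [-2.4, -0.2, 1.4]
gripper_width: 0.216
finger_force: 11.0
```

```bash
python3 plan.py
```

```text
t 22.05 at [555.  226.6 176.1] az 167.8 tilt 0.04 F [-2.4 -0.2  1.4] T [ 0.05  0.21 -0.04] w 19.9 ff 11.0 q7 2.28
```

Request:
{"op": "apply_moves", "data": {
  "moves": [
    {"tx": 0,"ty": 0,"tz": 0,"spin": 0,"grip": 0.05},
    {"tx": 0,"ty": 0,"tz": 0,"spin": 0,"grip": 0.05},
    {"tx": 0,"ty": -0.1,"tz": 0.17,"spin": 0,"grip": 0.05},
    {"tx": 0,"ty": -0.1,"tz": 0.17,"spin": 0,"grip": 0.05}
  ],
  "squeeze": 40
}}

```text
time: 22.45
tool_pos: [556.2, 226.6, 174.1]
tcp_rot: [-0.0, -0.628, 0.778, 0.0]
wrist_force: [-13.0, -2.6, 23.7]
gripper_width: 0.195
finger_force: 40.1
```

Request:
{"op": "apply_moves", "data": {
  "moves": [
    {"tx": 0,"ty": 0,"tz": 0,"spin": 0,"grip": 0.05}
  ]
}}

```text
time: 22.55
tool_pos: [556.3, 226.5, 174.1]
tcp_rot: [-0.0, -0.629, 0.778, 0.0]
wrist_force: [-10.8, -1.3, 16.6]
gripper_width: 0.198
finger_force: 39.1
```

```bash
python3 plan.py
```

```text
t 22.55 at [556.3 226.5 174.1] az 167.9 tilt 0.03 F [-10.8  -1.3  16.6] T [-0.29  1.9  -0.05] w 18.2 ff 39.1 q7 2.28
```

Request:
{"op": "apply_moves", "data": {
  "moves": [
    {"tx": 0,"ty": 0,"tz": 0,"spin": 0.08,"grip": 0.05},
    {"tx": 0,"ty": -0.01,"tz": 0.02,"spin": 0.08,"grip": 0.05},
    {"tx": 0,"ty": -0.01,"tz": 0.02,"spin": 0.08,"grip": 0.05},
    {"tx": 0,"ty": -0.01,"tz": 0.02,"spin": 0.08,"grip": 0.05}
  ]
}}

```text
time: 22.95
tool_pos: [556.5, 226.5, 173.7]
tcp_rot: [-0.0, -0.496, 0.868, -0.0]
wrist_force: [-10.4, -3.2, 18.9]
gripper_width: 0.199
finger_force: 41.4
```

```bash
python3 plan.py; python3 pw.py 76 60 90 105
```

```text
t 22.95 at [556.5 226.5 173.7] az 149.5 tilt 0.01 F [-10.4  -3.2  18.9] T [-0.14  1.95  0.73] w 18.4 ff 41.4 q7 1.99
scene 474 tilt 30.2 az 165.1 wing from pipe (deg, +toward vx) 11.8 origin [572.1 220.7 151.4] height 2.0 res 0.91
wrist 6445 tilt 29.8 az 166.2 wing from pipe (deg, +toward vx) 13.2 origin [573.  223.  149.7] height 0.3 res 0.3
all 6919 tilt 29.9 az 166.3 wing from pipe (deg, +toward vx) 13.1 origin [573.  222.8 149.7] height 0.3 res 0.32
```

Sinking faster than wanted; I ease the press and keep turning.

Request:
{"op": "apply_moves", "data": {
  "moves": [
    {"tx": 0.02,"ty": 0.06,"tz": -0.12,"spin": 0.08,"grip": 0.05},
    {"tx": 0,"ty": 0.01,"tz": -0.02,"spin": 0.1,"grip": 0.05},
    {"tx": 0,"ty": 0,"tz": 0,"spin": 0.1,"grip": 0.05},
    {"tx": 0,"ty": 0,"tz": 0,"spin": 0.1,"grip": 0.05}
  ]
}}

```text
time: 23.45
tool_pos: [555.5, 225.6, 174.4]
tcp_rot: [-0.001, -0.323, 0.947, -0.0]
wrist_force: [-11.1, -2.5, 17.2]
gripper_width: 0.185
finger_force: 40.4
```

```bash
python3 plan.py; python3 pw.py 76 60 45 30
```

```text
t 23.45 at [555.5 225.6 174.4] az 127.6 tilt 0.12 F [-11.1  -2.5  17.2] T [-0.57  1.98  0.67] w 17.0 ff 40.4 q7 1.64
scene 506 tilt 31.3 az 167.9 wing from pipe (deg, +toward vx) 31.2 origin [572.5 219.9 150.5] height 0.9 res 1.01
wrist 5161 tilt 29.9 az 166.1 wing from pipe (deg, +toward vx) 32.2 origin [573.6 223.  149.2] height -0.4 res 0.3
all 5667 tilt 30.5 az 165.5 wing from pipe (deg, +toward vx) 32.2 origin [573.9 222.6 149.4] height -0.4 res 0.34
```

Request:
{"op": "apply_moves", "data": {
  "moves": [
    {"tx": 0,"ty": 0,"tz": -0.03,"spin": 0.1,"grip": 0.05},
    {"tx": 0,"ty": 0,"tz": 0,"spin": 0.1,"grip": 0.05},
    {"tx": 0,"ty": 0,"tz": 0,"spin": 0.1,"grip": 0.05},
    {"tx": 0,"ty": 0,"tz": 0,"spin": 0.1,"grip": 0.05},
    {"tx": 0,"ty": 0,"tz": 0,"spin": 0.1,"grip": 0.05}
  ]
}}

```text
time: 24.05
tool_pos: [555.1, 225.8, 174.5]
tcp_rot: [-0.001, -0.078, 0.997, -0.001]
wrist_force: [-10.8, -2.1, 13.8]
gripper_width: 0.185
finger_force: 45.9
```

Request:
{"op": "apply_moves", "data": {
  "moves": [
    {"tx": 0,"ty": 0,"tz": 0,"spin": 0.1,"grip": 0.05},
    {"tx": 0,"ty": 0,"tz": 0,"spin": 0.1,"grip": 0.05},
    {"tx": 0,"ty": 0,"tz": 0,"spin": 0.1,"grip": 0.05},
    {"tx": 0,"ty": 0,"tz": 0,"spin": 0.08,"grip": 0.05},
    {"tx": 0,"ty": 0,"tz": 0,"spin": 0,"grip": 0.05}
  ]
}}

```text
time: 24.55
tool_pos: [554.7, 225.6, 173.7]
tcp_rot: [-0.001, 0.11, 0.994, -0.001]
wrist_force: [-9.4, -2.2, 10.5]
gripper_width: 0.172
finger_force: 43.8
```

```bash
python3 plan.py; python3 pw.py 20 5 -10 -20
```

```text
t 24.55 at [554.7 225.6 173.7] az 77.3 tilt 0.2 F [-9.4 -2.2 10.5] T [-0.61  1.81  0.51] w 15.8 ff 43.8 q7 0.85
scene 532 tilt 31.0 az 166.9 wing from pipe (deg, +toward vx) 73.2 origin [571.6 220.2 152.8] height 3.4 res 1.24
wrist 3817 tilt 29.9 az 168.3 wing from pipe (deg, +toward vx) 72.0 origin [572.9 222.8 147.5] height -1.5 res 0.47
all 4349 tilt 30.1 az 165.7 wing from pipe (deg, +toward vx) 74.6 origin [573.3 220.6 148. ] height -1.5 res 0.53
```

Request:
{"op": "apply_moves", "data": {
  "moves": [
    {"tx": 0,"ty": 0,"tz": 0,"spin": 0.08,"grip": 0},
    {"tx": 0,"ty": 0,"tz": 0,"spin": 0.08,"grip": 0},
    {"tx": 0,"ty": 0,"tz": 0,"spin": 0.06,"grip": 0},
    {"tx": 0,"ty": 0,"tz": 0,"spin": 0,"grip": 0},
    {"tx": 0,"ty": 0,"tz": 0,"spin": 0,"grip": 0}
  ],
  "squeeze": 55
}}

```text
time: 25.15
tool_pos: [554.0, 226.3, 172.7]
tcp_rot: [-0.002, 0.217, 0.976, -0.001]
wrist_force: [-8.9, -0.5, 5.4]
gripper_width: 0.138
finger_force: 55.1
```

```bash
python3 plan.py; python3 pw.py 5 -10 -20
```

```text
t 25.15 at [554.  226.3 172.7] az 64.9 tilt 0.26 F [-8.9 -0.5  5.4] T [0.1  1.5  0.81] w 12.7 ff 55.1 q7 0.65
scene 404 tilt 28.7 az 164.1 wing from pipe (deg, +toward vx) -86.4 origin [570.6 220.5 152.9] height 3.9 res 1.07
wrist 3751 tilt 29.6 az 164.6 wing from pipe (deg, +toward vx) -87.0 origin [572.8 222.4 147.5] height -1.5 res 0.44
all 4155 tilt 29.5 az 162.5 wing from pipe (deg, +toward vx) -84.5 origin [573.3 220.7 148.1] height -1.5 res 0.5
```

Request:
{"op": "apply_moves", "data": {
  "moves": [
    {"tx": 0,"ty": 0,"tz": 0,"spin": -0.08,"grip": 0},
    {"tx": 0,"ty": 0,"tz": 0,"spin": -0.06,"grip": 0},
    {"tx": 0,"ty": 0,"tz": 0,"spin": 0,"grip": 0.5},
    {"tx": 0,"ty": 0,"tz": 0,"spin": 0,"grip": 0.5},
    {"tx": 0,"ty": 0,"tz": -1.5,"spin": 0,"grip": 0.5},
    {"tx": 0,"ty": 0,"tz": -3,"spin": 0,"grip": 0.5},
    {"tx": 0,"ty": 0,"tz": -3,"spin": 0,"grip": 0.5},
    {"tx": 0,"ty": 0,"tz": 0,"spin": 0,"grip": 0.5}
  ],
  "squeeze": 30
}}

```text
time: 26.05
tool_pos: [560.4, 226.9, 254.2]
tcp_rot: [0.004, 0.151, 0.989, 0.003]
wrist_force: [0.1, 0.4, -0.0]
gripper_width: 0.498
finger_force: 0.0
```

```bash
python3 plan.py; python3 pw.py 5 -10 -20
python3 - <<'E'
from h import *
im=shot('side'); sc=load('p_scene')
cv2.imwrite('pics/v3.png',np.hstack([cv2.resize(load('p_wrist')['color'][:,:,::-1],(400,300)),cv2.resize(sc['color'][165:285,350:510,::-1],(400,300))]))
E
```

```text
t 26.05 at [560.4 226.9 254.2] az 72.7 tilt 0.59 F [ 0.1  0.4 -0. ] T [-0.   -0.09 -0.02] w 45.8 ff 0.0 q7 0.79
scene 413 tilt 29.6 az 166.7 wing from pipe (deg, +toward vx) -85.1 origin [572.8 219.9 148.8] height -0.7 res 0.58
wrist 3835 tilt 30.5 az 168.3 wing from pipe (deg, +toward vx) -88.1 origin [569.4 222.5 152.4] height 4.4 res 1.01
all 4248 tilt 30.0 az 168.6 wing from pipe (deg, +toward vx) -86.1 origin [570.1 221.4 152.9] height 4.3 res 1.03
```

View pics/v3.png

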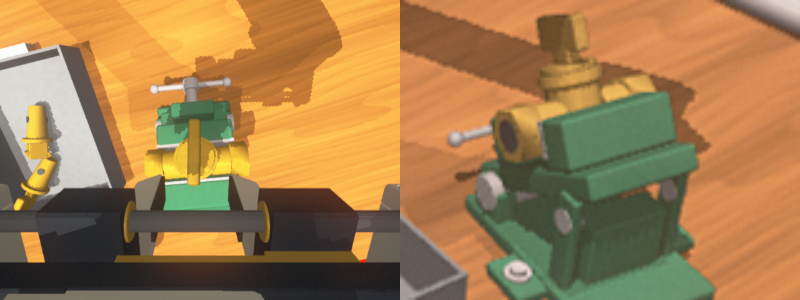

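Left: the wing at (195,150) stands square across the pipe; right: collar at (570,72) down on the rim. Checking the height again with a better start for the fit.

```bash
sed -i 's/C+6\*np/C+0*np/' pw.py; python3 pw.py 5 -10 -20; python3 plan.py
```

```text
scene 410 tilt 30.4 az 167.2 wing from pipe (deg, +toward vx) -85.1 origin [573.1 219.9 149. ] height -0.7 res 0.61
wrist 3927 tilt 29.8 az 168.2 wing from pipe (deg, +toward vx) -85.2 origin [573.1 222.4 147.7] height -1.5 res 0.42
all 4337 tilt 29.8 az 168.1 wing from pipe (deg, +toward vx) -85.1 origin [573.5 221.3 148.1] height -1.5 res 0.51
t 26.3 at [556.4 225.2 247.2] az 72.7 tilt 0.09 F [-0.7  0.1  0.7] T [-0.02  0.02  0.03] w 46.0 ff 0.0 q7 0.79
```

Run:
```python
from h import *
from scipy.optimize import least_squares
for nm in('p_wrist','p_scene','side0'):
    im=load(nm); W=cloud(im).reshape(-1,3); c=cv2.cvtColor(im['color'],cv2.COLOR_RGB2HSV).astype(int).reshape(-1,3)
    C=np.array([573,221.3,148.]); n=np.array([-.489,.106,.866]); d=(W-C)@n; vy=np.array([.211,.977,0])
    q=W[(d<-12)&(d>-45)&(abs((W-C)@vy)<62)&(abs((W-C)@vy)>30)&(abs(c[:,0]-20)<9)&(c[:,1]>100)&(np.linalg.norm(W-C,axis=1)<85)]
    def f(x):
        a=np.array([np.cos(x[0])*np.cos(x[1]),np.sin(x[0])*np.cos(x[1]),np.sin(x[1])]); v=q-(C-38*n)-[x[2],0,x[3]]
        return np.linalg.norm(np.cross(v,a),axis=1)-23
    b=least_squares(f,[np.radians(78),0,0,0],loss='soft_l1',x_scale=[.1,.1,3,3]); print(nm,len(q),'pipe az',np.degrees(b.x[0]).round(1),'incl',np.degrees(b.x[1]).round(1),b.x[2:].round(1),np.median(abs(f(b.x))).round(2))
```

```text
p_wrist 3793 pipe az 78.1 incl 0.0 [ 1.6 -3. ] 1.32
p_scene 271 pipe az 78.0 incl -0.1 [-0.4 -2. ] 1.18
side0 1151 pipe az 77.6 incl 0.1 [-0.9 -2. ] 1.44
```

```bash
python3 -c "
from station import workorder; print(workorder.hand_in())"
```

```text
the job is handed in; nothing more can be done
None
```

The job is handed in, with no verdict shown: by the last camera check the sound plug is home in the valve and grips by itself, its wing about 6° off square (limit 10°), both broken plugs are in the drawer, and I never touched the tin, spanner or nipple (not re-measured at the end).

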